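# Send a tile carrier down the gravity drying rail

## Task

Pick up the tile carrier with the freshly glazed tile lying in its tray, hook it over the upper end of the sloping drying rail, and lower it by feel until its rollers rest on the bar while you still hold it: no dropping, and never press it hard (20 N) on the rail. Then push it down the rail through the sprung gate by hand, let go, and check that it rolls down to the end stop and hangs there with its tile. Leave the cup, the tin and the wedge where they are.

Things in the scene. Friction and masses are not known exactly. Their poses are not given: they have to be found in the camera images.
- stand: Drying rail stand, fixed on the bench, place and yaw vary. Origin on the bench mid-way between its uprights (at y = -212 and +212 mm, 245 mm tall). Its x points across to the rear (open front at -x), its y along the rail UPHILL. A flat steel bar, 10 mm wide, 18 mm high, on rubber bushes (it gives 1 mm per 4 N downward), runs above the line x = 0 and rises to +y by 0.105 rad. Below it only a base strip, its top 32 mm above the bench.
- load_place (a point): Point on the bench straight below the loading place, the stand's (0, +120, 0) mm, axes as the stand. The bar is clamped at a height NOT measured: here its top edge is anywhere from 182.5 to 212.5 mm above the bench (find it by feel). The carrier may be set on within 15 mm of here along the rail; this is uphill of the gate.
- stop_place (a point): Point on the bench below where the carrier's underside centre ends up when it hangs against the end stop: the stand's (0, -134, 0) mm, axes as the stand. The stop is a plate 34 mm wide, 40 mm high on the bar with a rubber face, its face at the stand's y = -173 mm. Free of the gate, the carrier rolls here by itself in about 1 to 2 s.
- gate (a joint): Sprung gate, rad: 0 shut (8 mm rod at the height of the bar, at the stand's y = +60 mm, jutting to 58 mm in front of the bar middle, across the way of the carrier's strap), to 1.45 swung downhill. Opens downhill only, shuts by its spring. Pushing through takes about 2 to 5 N; the carrier's weight does not open it. The strap is past it when the carrier's centre is at the stand's y = 0 or lower.
- carrier_mid (a point): Centre of the loose carrier (0.3 kg, aluminium, upright on the bench), 88 mm above its underside, between its rollers in plan. z up, y along the rail, x away from its side strap (24 mm wide, at x = -38 mm): hang it with its axes along the stand's, strap at the front, throat open to +x. Tray below: x = -41 to +43, y = +-37 mm, rim 16 mm high.
- carrier_tread (a point): Middle of the lowest line of the two rollers' treads (where they rest on the bar), 99 mm above the carrier's underside, axes as the carrier. Rollers at y = +-20 mm, treads 15 mm wide, bevelled flanges reach 5 mm lower, so be within about 3 mm across. The free throat for the bar is from the tray rim, 83 mm lower, up to the flanges; bring the bar in from the +x side.
- carrier_grip (a point): Middle of the upright wooden grip block on the carrier's top plate, 155 mm above the carrier's underside, axes as the carrier. Block 16 mm thick (x) by 36 mm (y), from 130 to 176 mm above the underside; pinch its 16 mm from above. Top plate: x = -40 to +17, y = +-38 mm, its top 130 mm above the underside.
- tile_mid (a point): Centre of the loose glazed test tile, 54 x 57 x 4 mm, 25 g, lying in the carrier's tray.
- cup_mid (a point): Centre of a bystander: leather-hard clay cup, 73 mm wide, 64 mm high.
- tin_mid (a point): Centre of a bystander: small brass tin, 32 x 32 x 28 mm.
- wedge_mid (a point): Centre of a bystander: flat black wedge, 53 x 47 x 9 mm.
Not all that is in view belongs to the job. There is more than one size of the part that bears carrier_mid; the job needs the middle-sized.

How it is judged:
By the outcome, as a careful person would: the job done as asked, in the order asked, and still so for the second after the job is handed in, with the robot touching nothing.
It also fails if it takes over 61 s, if anything falls off the work surface, if the arm or the gripper's body presses on something with over 40 N, if the wrist force passes 120 N, or if a joint passes its speed limit or range.

## Robot

A 6-joint arm with a two-finger parallel gripper is mounted at the origin on the work surface; the furniture and walls round the work are solid. World frame = base frame: x ahead of the robot, y to its left, z up, the work surface at z = 0. Lengths are in m, angles in rad, forces in N, time in s.
With the tool pointing down it reaches from about 0.225 to 0.875 m from the base axis. Payload 3.4 kg.
Tool frame: the origin (TCP) lies on the centre line of the jaws, within the pads' length; the fingertips stand 19 mm ahead of it and the grasp point (between the pads) is the TCP (r.tips_ahead is the distance from the TCP to the fingertips, in m); z points along the fingers, y is the direction in which the jaws open and shut (so a half turn about z gives the same grasp; the last joint's range is limited). The gripper opens to 85 mm and grips with 20 to 120 N. Pads are 22 mm wide; open, the fingers measure 114 mm over their backs; the gripper's body (76 mm by 85 mm) begins 54 mm behind the grasp point. The pads swing forward as they close: fully open they stand 13 mm farther back than shut.
Start: joints at [-1.39, 0.276, 1.505, -0, 1.361, -0.121], TCP at [0.171, -0.549, 0.25] pointing down, gripper open.
Joint ranges: [-2.89, 2.89], [-0.75, 2.08], [0.22, 2.7], [-1.18, 4.32], [0.11, 2.71], [-2.7, 2.7]. Speed limits (rad/s): [2.57, 2.57, 3.14, 3.14, 3.14, 3.14].

## Interface

Orientations are given as a unit quaternion [w, x, y, z].
In Python, from bench import readout, cams, r gives the robot as it stands. The module is installed in compiled form; this text tells all that it offers.
- The arm moves only by the shell command python3 -m handwheel 'ROWS'. ROWS is JSON, a list of rows, each an object of numbers: "dx", "dy", "dz": the shift along the tool's x, y, z in mm; "spin": the turn about the tool's z in degrees; "claw": the finger opening in mm, from 0 to 85.4. In form: [{"dx": .., "dy": .., "dz": .., "spin": .., "claw": ..}, ...]. A call has 1 to 20 rows; each row is the pose to reach, as a shift and turn from the pose commanded when the call began, along the tool's axes at that moment; what a row does not reach only later rows make up. A row lasts 1/10 s, in which the tool goes at most 50 mm and 8.59 degrees, less where a joint would pass 70% of its speed; a pose out of reach is approached as far as the arm can. A call with a gripper value outside its range is refused whole. The fingers move at their own pace and stop on an object; the grip force is fixed at half the most. Time passes only in rows, so rows that repeat a pose let the fingers close. It gives the time, the measured TCP pose, the force and the opening at its end, in the units of the state.
- readout.get_state(): the state, without advancing time (a new reading comes with each control period).
- cams.read_camera(name): name is "scene" or "top"; returns a dict with "pixels" (400x640x3 uint8, red, green, blue), "depth" (400x640 float32, m along the optical axis (not along the pixel's ray), 0 where there is no reading), "camera_matrix" (3x3 intrinsics, pixels), "T" (4x4, takes a point from camera to world coordinates). Camera axes: x right, y down, z forward; pixel columns grow to the right and rows downward; lengths in m; the calibration is good to about 2 mm. A picture is of the moment at which its call begins.
- r.finish_job(): hands the job in, once; it reports no verdict.
The state is a dict: "clock": time; "joint_positions": joint angles; "joint_vel": joint speeds; "effort": joint torques, N m; "tcp_pos": TCP position; "eef_rot": TCP orientation; "force": force on the tool from outside, world axes, zero at the start; "ft_torque": the same for the moment, N m; "opening": opening from 0.0 (shut) to 1.0 (fully open).
Only numpy, scipy, OpenCV 4.12 (cv2) and the standard library are available. Lean on these libraries where they do the work, as an engineer would, in place of code of your own. Each camera call takes 0.05 s, during which the arm holds its last target.

## Working session

There is one attempt and no reset: what is moved stays moved. The work goes in short steps, Python scripts to look and compute and a shell command to move; the robot and the scene stay as the last step left them, time stands still between calls to the robot, and variables do not carry over. Pictures are saved under pics/ and viewed, and the job is handed in when it is done.

```bash
mkdir -p pics; cat > h.py <<'E'
import numpy as np, cv2
from bench import readout, cams, r
def cap(n,tag):
    c=cams.read_camera(n); np.savez(f'{tag}.npz',**c); cv2.imwrite(f'pics/{tag}.png',c['pixels'][:,:,::-1]); return c
def pts(c):
    K=c['camera_matrix'];T=c['T'];d=c['depth'];v,u=np.mgrid[:400,:640]
    P=np.stack([(u-K[0,2])/K[0,0]*d,(v-K[1,2])/K[1,1]*d,d],-1)
    W=P@T[:3,:3].T+T[:3,3]; W[d<=0]=np.nan; return W
def ray(c,u,v,z):
    K=c['camera_matrix'];T=c['T'];q=T[:3,:3]@np.array([(u-K[0,2])/K[0,0],(v-K[1,2])/K[1,1],1]);o=T[:3,3]
    return o+q*(z-o[2])/q[2]
def proj(c,p):
    K=c['camera_matrix'];T=c['T'];q=T[:3,:3].T@(np.array(p)-T[:3,3]);q=K@q;return q[:2]/q[2]
E
python3 - <<'E'
from h import *
for n in('scene','top'):
    c=cap(n,n+'0');print(n,c['T'].round(3),c['camera_matrix'].round(1),(c['depth']>0).mean())
print(readout.get_state())
E
```

```text
scene [[-0.782 -0.321  0.535 -0.135]
 [-0.624  0.394 -0.675  0.906]
 [ 0.006 -0.861 -0.508  0.742]
 [ 0.     0.     0.     1.   ]] [[459.3   0.  323.5]
 [  0.  459.3 204.8]
 [  0.    0.    1. ]] 0.9961640625
top [[ 0.002 -0.999  0.054  0.42 ]
 [-1.    -0.002 -0.01   0.126]
 [ 0.01  -0.054 -0.999  1.363]
 [ 0.     0.     0.     1.   ]] [[440.3   0.  324.5]
 [  0.  440.3 189.3]
 [  0.    0.    1. ]] 0.99588671875
{'clock': 0.1, 'joint_positions': array([-1.38997991e+00,  2.76533472e-01,  1.50601027e+00, -2.00423418e-05,
        1.36071595e+00, -1.20995982e-01]), 'joint_vel': array([ 0.00125274, -0.00046261, -0.0021976 ,  0.0007777 , -0.00053324,
       -0.00020392]), 'effort': array([ 1.01488968e-03, -4.17701840e+01, -2.46404511e+01, -1.96565929e-04,
        5.82667039e-03,  2.00330231e-05]), 'tcp_pos': array([ 0.17082897, -0.54856948,  0.24952373]), 'eef_rot': array([-8.32851729e-04,  9.88634592e-01,  1.50336117e-01, -3.47216943e-05]), 'force': array([ 0.31539547, -0.27788159,  0.19841691]), 'ft_torque': array([ 0.0090736 ,  0.05542979, -0.02345926]), 'opening': 1.002131750209879}
```

View pics/scene0.png

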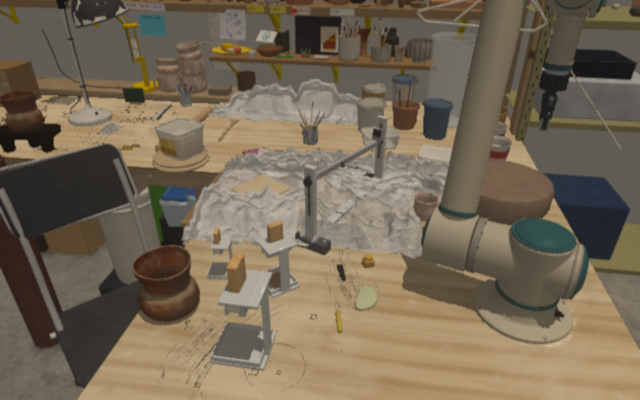

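View pics/top0.png

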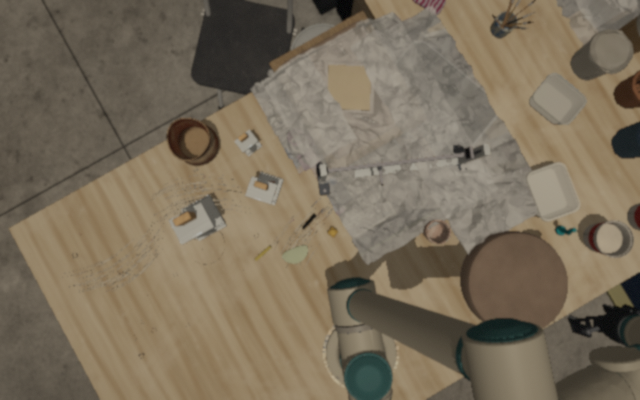

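Carrier candidates are the big one at scene (245,310) / top (195,220), the middle one at scene (278,260) / top (264,188), and the small one at scene (218,255) / top (248,142). I choose the middle one, and I'm checking it in crops.

```bash
python3 - <<'E'
from h import *
for n,(x0,y0,x1,y1),k in(('scene0',(190,205,310,305),6),('top0',(225,120,305,215),6),('scene0',(285,105,405,255),4),('top0',(300,125,500,215),4)):
    i=cv2.imread(f'pics/{n}.png')[y0:y1,x0:x1]
    cv2.imwrite(f'pics/{n}_c{x0}.png',cv2.resize(i,None,fx=k,fy=k,interpolation=cv2.INTER_CUBIC))
c=np.load('top0.npz');W=pts(c)
for u,v in [(264,186),(184,217),(249,142),(276,182),(323,170),(322,190),(480,152),(333,231),(308,220),(435,231)]: print(u,v,W[v,u].round(3))
E
```

```text
264 186 [0.493 0.277 0.177]
184 217 [0.41  0.475 0.228]
249 142 [0.626 0.332 0.093]
276 182 [0.516 0.262 0.003]
323 170 [0.53  0.119 0.243]
322 190 [0.49  0.12  0.033]
480 152 [ 0.581 -0.293  0.219]
333 231 [0.366 0.087 0.026]
308 220 [0.399 0.163 0.006]
435 231 [ 0.366 -0.229  0.004]
```

View pics/scene0_c190.png

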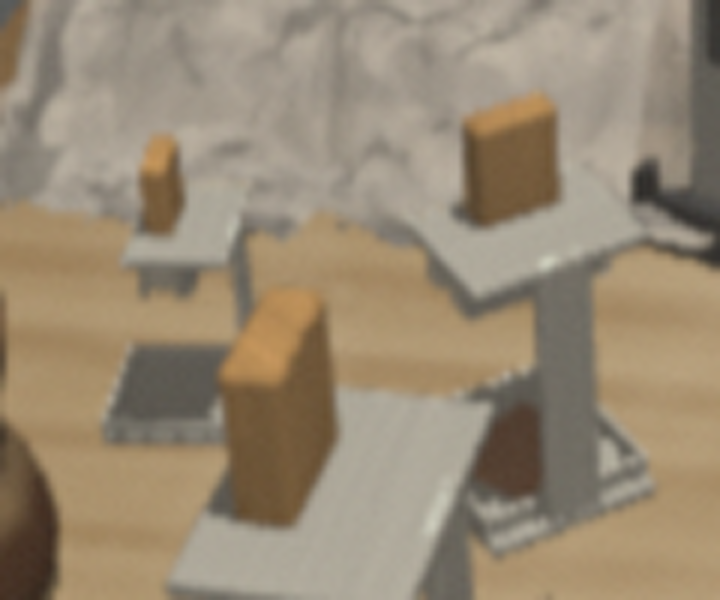

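View pics/top0_c225.png

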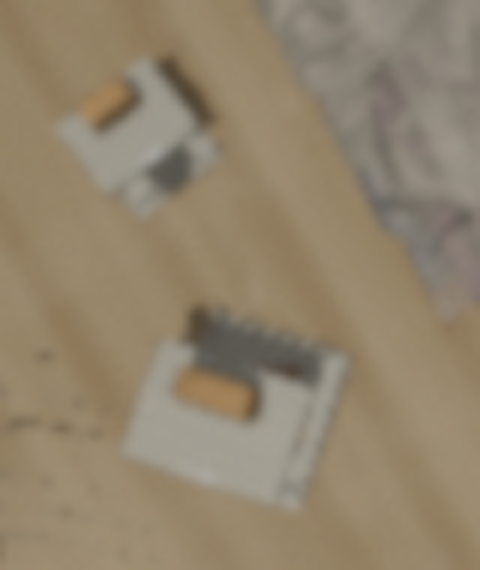

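View pics/scene0_c285.png

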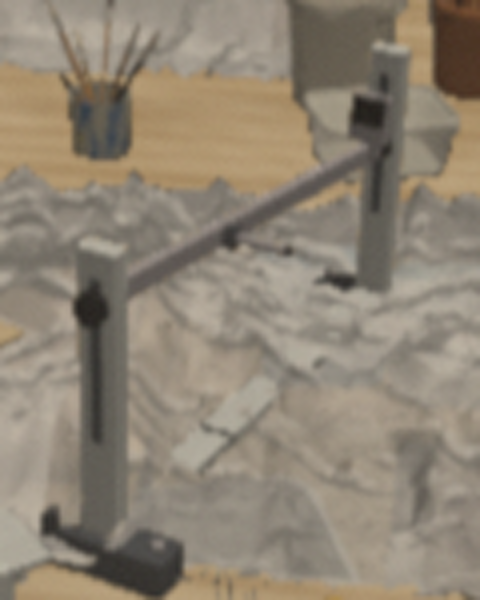

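View pics/top0_c300.png

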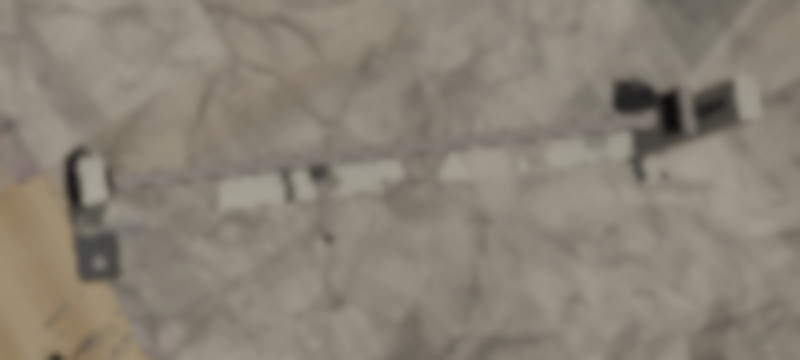

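The crop confirms it. The middle carrier's block top is at z=0.177 (as stated, 176 mm), while the big one's is at 0.228 and the small one's at 0.093. A brown tile lies in the middle carrier's tray, and its strap is on the robot side. Next I measure the carrier and the stand.

```bash
cat > meas.py <<'E'
from h import *
def rect(P):
    (cx,cy),(w,h),a=cv2.minAreaRect((P[:,:2]*1000).astype(np.float32)); return np.round([cx,cy,w,h,a],1)
E
python3 - <<'E'
from meas import *
for n in('top0','scene0'):
    c=np.load(n+'.npz');W=pts(c);x,y,z=np.moveaxis(W,-1,0)
    near=(abs(x-.49)<.09)&(abs(y-.27)<.08)
    for nm,a,b in(('block',.168,.185),('plate',.122,.137),('mid',.02,.12),('tray',.003,.02)):
        m=near&(z>a)&(z<b)
        # drop flying pixels
        P=W[m]
        if len(P)>5: print(n,nm,len(P),rect(P),'med z',np.median(P[:,2]).round(4),'mean',P.mean(0).round(4))
    for nm,x0,y0,lo in(('up',.52,.12,.236),('dn',.58,-.3,.2)):
        m=(abs(x-x0)<.05)&(abs(y-y0)<.06)&(z>lo)&(z<.27)
        P=W[m]; print(n,nm,len(P),rect(P) if len(P)>4 else'',P.mean(0).round(4),np.percentile(P[:,2],[5,50,95]).round(4) if len(P) else'')
E
```

```text
top0 block 78 [495.7 287.9  34.8  15.5  71.7] med z 0.1745 mean [0.4957 0.2879 0.1747]
top0 plate 463 [484.8 292.1  76.2  56.7  71.7] med z 0.1292 mean [0.4823 0.2918 0.1292]
top0 mid 50 [558.  238.1  34.6  97.2   5.7] med z 0.0298 mean [0.5646 0.1989 0.0301]
top0 tray 448 [4.899e+02 2.695e+02 1.761e+02 1.581e+02 1.000e-01] med z 0.0051 mean [0.4929 0.2655 0.0066]
top0 up 73 [5.313e+02 1.186e+02 2.860e+01 1.530e+01 1.000e-01] [0.531  0.1187 0.2442] [0.2413 0.2442 0.247 ]
top0 dn 227 [ 583.7 -286.8   33.    48.2    7.3] [ 0.5832 -0.2875  0.2246] [0.2027 0.2193 0.2462]
scene0 block 105 [495.5 289.4  36.   16.9  71.7] med z 0.1753 mean [0.4938 0.2908 0.1743]
scene0 plate 490 [484.2 292.   77.3  62.   70.6] med z 0.1306 mean [0.4797 0.2972 0.1304]
scene0 mid 394 [495.5 253.5  67.4 138.1  11. ] med z 0.0805 mean [0.4647 0.3025 0.076 ]
scene0 tray 600 [490.6 269.3 158.1 179.2  88.9] med z 0.0089 mean [0.4796 0.2847 0.0091]
scene0 up 79 [532.2 118.9  31.9  20.2   5.8] [0.5295 0.1218 0.2428] [0.2366 0.2437 0.2472]
scene0 dn 207 [ 584.  -284.9   34.5   48.6    7.8] [ 0.5822 -0.2871  0.2221] [0.2018 0.2182 0.2461]
```

```bash
python3 - <<'E'
from meas import *
for n in('top0','scene0'):
    c=np.load(n+'.npz');W=pts(c);x,y,z=np.moveaxis(W,-1,0)
    m=(abs(x-.58)<.05)&(y<-.26)&(y>-.36)&(z>.236)&(z<.26);P=W[m];print(n,'dn top',len(P),rect(P),P.mean(0).round(4))
    A=np.array([.5315,.1187]);B=np.array([.583,-.30])
    t=(y-B[1])/(A[1]-B[1]); xl=B[0]+t*(A[0]-B[0])
    m=(t>.12)&(t<.95)&(abs(x-xl)<.02)&(z>.15)&(z<.26)
    P=W[m]; print('bar',len(P))
    k=P[:,2]-np.polyval(np.polyfit(P[:,1],P[:,2],1),P[:,1]);
    vx,vy,x0,y0=cv2.fitLine((P[:,:2]).astype(np.float32),cv2.DIST_HUBER,0,.001,.001).ravel()
    print('line',np.degrees(np.arctan2(-vx,vy))%180,'x at y=0', x0-vx/vy*y0,'x at .11',x0+vx/vy*(.11-y0))
    for yy in np.arange(-.26,.12,.04):
        q=P[abs(P[:,1]-yy)<.02]
        if len(q): print(yy.round(2),len(q),np.percentile(q[:,0],[0,10,50,90,100]).round(4),np.percentile(q[:,2],[5,50,95]).round(4))
    m=(abs(x-.51)<.05)&(abs(y)<.06)&(z>.12)&(z<.22)&(x<xl-.02); print('gate',W[m][:30].round(3).tolist())
E
```

```text
top0 dn top 82 [ 585.6 -301.6   29.2   18.5   11.4] [ 0.5855 -0.3001  0.2431]
bar 565
line 7.4608154 x at y=0 0.54530466 x at .11 0.53089947
-0.26 12 [0.5731 0.574  0.5783 0.5811 0.5811] [0.1723 0.177  0.1807]
-0.22 62 [0.5682 0.5695 0.5747 0.5784 0.5813] [0.1694 0.1795 0.1838]
-0.18 59 [0.5627 0.5642 0.569  0.5742 0.5756] [0.1762 0.1843 0.1877]
-0.14 62 [0.5573 0.56   0.5631 0.5687 0.5719] [0.1807 0.1877 0.1916]
-0.1 62 [0.5523 0.5545 0.5595 0.5625 0.5653] [0.182  0.1925 0.1966]
-0.06 63 [0.5472 0.5487 0.5538 0.5591 0.5598] [0.1911 0.1964 0.2013]
-0.02 86 [0.5322 0.5375 0.5459 0.5533 0.5562] [0.1903 0.2    0.2041]
0.02 66 [0.5362 0.5391 0.5423 0.5476 0.5504] [0.1932 0.205  0.209 ]
0.06 65 [0.5316 0.5335 0.5385 0.5418 0.5447] [0.1989 0.2093 0.2143]
0.1 28 [0.5289 0.5306 0.5344 0.5385 0.5389] [0.2086 0.212  0.2155]
gate [[0.53, -0.031, 0.197], [0.53, -0.034, 0.193], [0.53, -0.037, 0.193], [0.528, -0.032, 0.19], [0.527, -0.033, 0.196], [0.527, -0.036, 0.197], [0.525, -0.031, 0.191], [0.525, -0.034, 0.191], [0.525, -0.036, 0.194], [0.522, -0.031, 0.191], [0.522, -0.033, 0.198], [0.522, 
[... 1289 characters left out ...]
31, 0.196], [0.526, -0.031, 0.197], [0.523, -0.031, 0.198], [0.521, -0.034, 0.198], [0.52, -0.037, 0.197], [0.529, -0.032, 0.193], [0.525, -0.03, 0.195], [0.524, -0.034, 0.194], [0.52, -0.032, 0.196], [0.516, -0.032, 0.197], [0.513, -0.032, 0.198], [0.512, -0.035, 0.197], [0.511, -0.038, 0.196], [0.508, -0.039, 0.197], [0.528, -0.035, 0.189], [0.523, -0.032, 0.192], [0.52, -0.032, 0.193], [0.517, -0.033, 0.194], [0.512, -0.03, 0.196], [0.513, -0.037, 0.193], [0.509, -0.036, 0.194], [0.505, -0.035, 0.196], [0.502, -0.036, 0.197], [0.498, -0.035, 0.198], [0.498, -0.04, 0.196], [0.513, -0.032, 0.192], [0.51, -0.034, 0.192], [0.507, -0.034, 0.193], [0.504, -0.034, 0.194], [0.501, -0.034, 0.195]]
```

```bash
cat >> meas.py <<'E'
from scipy.spatial.transform import Rotation as R
O=np.array([558,-91,0.]);YAW=7.45
def stand(x,y,z=0):
    return O+R.from_euler('z',YAW,degrees=True).apply([x,y,z])
def rows(tgt_mm,ang=None,cmd=None):
    s=readout.get_state();q=s['eef_rot'];M=R.from_quat(q[[1,2,3,0]]).as_matrix()
    p=s['tcp_pos']*1000 if cmd is None else np.array(cmd)
    d=M.T@(np.array(tgt_mm)-p); a=np.degrees(np.arctan2(M[1,0],M[0,0]))
    sp=0 if ang is None else -((ang-a+180)%360-180)
    print('d',d.round(1),'spin',round(sp,2),'ang',a.round(2),'tcp',p.round(1),'toolz',M[:,2].round(4),'F',s['force'].round(2),'tq',s['ft_torque'].round(3),'op',round(s['opening'],3),'t',s['clock'])
def srel(p): # tcp mm-> stand
    return R.from_euler('z',-YAW,degrees=True).apply(np.array(p)-O)
E
python3 -c "
from meas import *
rows([495.6,288.5,270],71.7)
print(stand(0,120),stand(-120,122))"
```

```text
d [ 558.9 -702.7  -19.2] spin -54.41 ang 17.29 tcp [ 170.8 -548.6  249.5] toolz [-3.0e-04  1.6e-03 -1.0e+00] F [ 0.32 -0.28  0.2 ] tq [ 0.009  0.055 -0.023] op 1.002 t 0.1
[542.44068675  27.98700673   0.        ] [423.19435813  14.41081026   0.        ]
```

```bash
python3 -m handwheel '[{"dz":-20,"claw":70},{"dx":559,"dy":-703,"dz":-20,"spin":-54.4,"claw":70},{"dx":559,"dy":-703,"dz":-20,"spin":-54.4,"claw":70},{"dx":559,"dy":-703,"dz":-20,"spin":-54.4,"claw":70},{"dx":559,"dy":-703,"dz":-20,"spin":-54.4,"claw":70},{"dx":559,"dy":-703,"dz":-20,"spin":-54.4,"claw":70},{"dx":559,"dy":-703,"dz":-20,"spin":-54.4,"claw":70},{"dx":559,"dy":-703,"dz":-20,"spin":-54.4,"claw":70},{"dx":559,"dy":-703,"dz":-20,"spin":-54.4,"claw":70},{"dx":559,"dy":-703,"dz":-20,"spin":-54.4,"claw":70},{"dx":559,"dy":-703,"dz":-20,"spin":-54.4,"claw":70},{"dx":559,"dy":-703,"dz":-20,"spin":-54.4,"claw":70},{"dx":559,"dy":-703,"dz":-20,"spin":-54.4,"claw":70},{"dx":559,"dy":-703,"dz":-20,"spin":-54.4,"claw":70},{"dx":559,"dy":-703,"dz":-20,"spin":-54.4,"claw":70},{"dx":559,"dy":-703,"dz":-20,"spin":-54.4,"claw":70},{"dx":559,"dy":-703,"dz":-20,"spin":-54.4,"claw":70},{"dx":559,"dy":-703,"dz":-20,"spin":-54.4,"claw":70},{"dx":559,"dy":-703,"dz":-20,"spin":-54.4,"claw":70},{"dx":559,"dy":-703,"dz":-20,"spin":-54.4,"claw":70}]'
python3 -c "
from meas import *
rows([495.6,288.5,270],71.7);rows([495.6,288.5,157],71.7)"
```

```text
d [ 558.9 -702.7  -19.2] spin -54.41 ang 17.29 tcp [ 170.8 -548.6  249.5] toolz [-3.0e-04  1.6e-03 -1.0e+00] F [ 0.32 -0.28  0.2 ] tq [ 0.009  0.055 -0.023] op 1.002 t 0.1
d [ 558.9 -702.5   93.8] spin -54.41 ang 17.29 tcp [ 170.8 -548.6  249.5] toolz [-3.0e-04  1.6e-03 -1.0e+00] F [ 0.32 -0.28  0.2 ] tq [ 0.009  0.055 -0.023] op 1.002 t 0.1schema error: expected keys dx, dy, dz, spin, claw
```

```bash
python3 -m handwheel '[{"dx":0,"dy":0,"dz":-20,"spin":0,"claw":70},{"dx":559,"dy":-703,"dz":-20,"spin":-54.4,"claw":70},{"dx":559,"dy":-703,"dz":-20,"spin":-54.4,"claw":70},{"dx":559,"dy":-703,"dz":-20,"spin":-54.4,"claw":70},{"dx":559,"dy":-703,"dz":-20,"spin":-54.4,"claw":70},{"dx":559,"dy":-703,"dz":-20,"spin":-54.4,"claw":70},{"dx":559,"dy":-703,"dz":-20,"spin":-54.4,"claw":70},{"dx":559,"dy":-703,"dz":-20,"spin":-54.4,"claw":70},{"dx":559,"dy":-703,"dz":-20,"spin":-54.4,"claw":70},{"dx":559,"dy":-703,"dz":-20,"spin":-54.4,"claw":70},{"dx":559,"dy":-703,"dz":-20,"spin":-54.4,"claw":70},{"dx":559,"dy":-703,"dz":-20,"spin":-54.4,"claw":70},{"dx":559,"dy":-703,"dz":-20,"spin":-54.4,"claw":70},{"dx":559,"dy":-703,"dz":-20,"spin":-54.4,"claw":70},{"dx":559,"dy":-703,"dz":-20,"spin":-54.4,"claw":70},{"dx":559,"dy":-703,"dz":-20,"spin":-54.4,"claw":70},{"dx":559,"dy":-703,"dz":-20,"spin":-54.4,"claw":70},{"dx":559,"dy":-703,"dz":-20,"spin":-54.4,"claw":70},{"dx":559,"dy":-703,"dz":-20,"spin":-54.4,"claw":70},{"dx":559,"dy":-703,"dz":-20,"spin":-54.4,"claw":70}]'
python3 -c "
from meas import *
rows([495.6,288.5,270],71.7);rows([495.6,288.5,157],71.7)"
```

```text
clock: 2.1
tcp_pos: [0.4973, 0.2936, 0.2687]
eef_rot: [-0.001, 0.809, 0.588, 0.001]
force: [-0.3, -0.4, 0.5]
opening: 0.819
d [-5.4 -0.  -1.3] spin 0.26 ang 71.96 tcp [497.3 293.6 268.7] toolz [ 0.      0.0026 -1.    ] F [-0.31 -0.45  0.55] tq [-0.036 -0.001 -0.063] op 0.819 t 2.1
d [-5.700e+00  1.000e-01  1.117e+02] spin 0.26 ang 71.96 tcp [497.3 293.6 268.7] toolz [ 0.      0.0026 -1.    ] F [-0.31 -0.45  0.55] tq [-0.036 -0.001 -0.063] op 0.819 t 2.1
```

```bash
python3 -m handwheel '[{"dx":0,"dy":0,"dz":0,"spin":0,"claw":70},{"dx":0,"dy":0,"dz":0,"spin":0,"claw":70}]'
python3 - <<'E'
from meas import *
rows([495.6,288.5,157],71.7)
c=cap('scene','scene1');i=c['pixels'][150:310,200:360,::-1];cv2.imwrite('pics/s1c.png',cv2.resize(i,None,fx=3.5,fy=3.5))
E
```

```text
clock: 2.3
tcp_pos: [0.495, 0.2873, 0.2699]
eef_rot: [0.0, 0.811, 0.585, -0.001]
force: [-0.5, -0.6, -0.1]
opening: 0.822
d [  1.5   0.3 112.9] spin -0.03 ang 71.67 tcp [495.  287.3 269.9] toolz [-0.0014 -0.0014 -1.    ] F [-0.48 -0.63 -0.11] tq [-0.066 -0.008 -0.001] op 0.822 t 2.3
```

View pics/s1c.png

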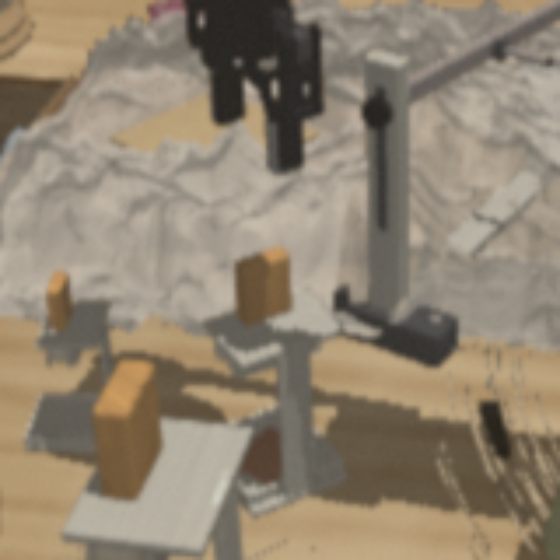

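The open gripper's fingers at crop (225,105) and (285,150) straddle the line above the middle carrier's block at crop (262,287). It's aligned, so I descend and close.

```bash
python3 -m handwheel '[{"dx":1,"dy":0,"dz":30,"spin":0,"claw":70},{"dx":1,"dy":0,"dz":60,"spin":0,"claw":70},{"dx":1,"dy":0,"dz":85,"spin":0,"claw":70},{"dx":1,"dy":0,"dz":100,"spin":0,"claw":70},{"dx":1,"dy":0,"dz":108,"spin":0,"claw":70},{"dx":1,"dy":0,"dz":112,"spin":0,"claw":60},{"dx":1,"dy":0,"dz":112,"spin":0,"claw":40},{"dx":1,"dy":0,"dz":112,"spin":0,"claw":30},{"dx":1,"dy":0,"dz":112,"spin":0,"claw":26},{"dx":1,"dy":0,"dz":112,"spin":0,"claw":22},{"dx":1,"dy":0,"dz":112,"spin":0,"claw":19},{"dx":1,"dy":0,"dz":112,"spin":0,"claw":16},{"dx":1,"dy":0,"dz":112,"spin":0,"claw":10},{"dx":1,"dy":0,"dz":112,"spin":0,"claw":5},{"dx":1,"dy":0,"dz":112,"spin":0,"claw":5},{"dx":1,"dy":0,"dz":112,"spin":0,"claw":5},{"dx":1,"dy":0,"dz":112,"spin":0,"claw":5}]'
python3 - <<'E'
from meas import *
rows([495.6,288.5,157],71.7)
c=cap('scene','scene2');i=c['pixels'][150:310,200:360,::-1];cv2.imwrite('pics/s2c.png',cv2.resize(i,None,fx=3.5,fy=3.5))
E
```

```text
clock: 4.05
tcp_pos: [0.4968, 0.2894, 0.1587]
eef_rot: [0.0, 0.811, 0.586, 0.001]
force: [3.9, -0.6, 2.9]
opening: 0.183
d [-1.2 -0.8  1.7] spin -0.0 ang 71.7 tcp [496.8 289.4 158.7] toolz [ 1.9e-03  2.0e-04 -1.0e+00] F [ 3.9  -0.65  2.85] tq [-0.134 -0.637 -0.006] op 0.183 t 4.05
```

View pics/s2c.png

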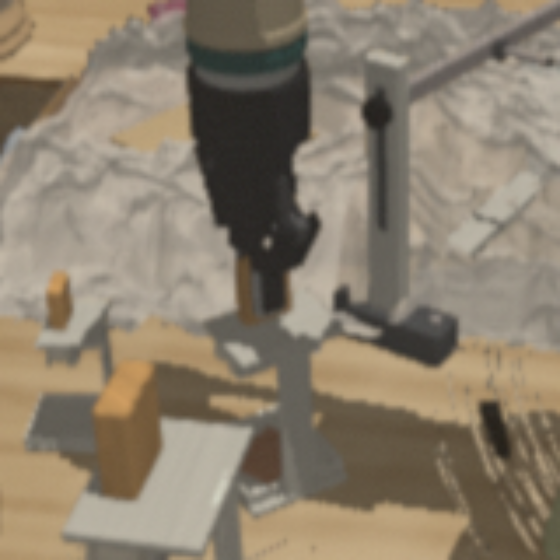

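```bash
python3 -m handwheel '[{"dx":0,"dy":0,"dz":-2,"spin":0,"claw":5},{"dx":0,"dy":0,"dz":-5,"spin":0,"claw":5},{"dx":0,"dy":0,"dz":-12,"spin":0,"claw":5},{"dx":0,"dy":0,"dz":-24,"spin":0,"claw":5},{"dx":0,"dy":0,"dz":-40,"spin":0,"claw":5},{"dx":0,"dy":0,"dz":-60,"spin":0,"claw":5},{"dx":0,"dy":0,"dz":-80,"spin":0,"claw":5},{"dx":0,"dy":0,"dz":-98,"spin":0,"claw":5},{"dx":0,"dy":0,"dz":-112,"spin":0,"claw":5},{"dx":0,"dy":0,"dz":-122,"spin":0,"claw":5},{"dx":0,"dy":0,"dz":-127,"spin":0,"claw":5},{"dx":0,"dy":0,"dz":-129,"spin":0,"claw":5},{"dx":0,"dy":0,"dz":-129,"spin":0,"claw":5}]'
python3 - <<'E'
from meas import *
t=stand(-120,120);t[2]=287
rows(t,97.45)
c=cap('scene','scene3');i=c['pixels'][100:310,200:380,::-1];cv2.imwrite('pics/s3c.png',cv2.resize(i,None,fx=2.8,fy=2.8))
W=pts(c);x,y,z=np.moveaxis(W,-1,0)
E
```

```text
clock: 5.4
tcp_pos: [0.4958, 0.2892, 0.287]
eef_rot: [-0.0, 0.811, 0.586, -0.0]
force: [1.0, -0.6, -2.9]
opening: 0.178
d [-2.855e+02  1.830e+01  1.000e-01] spin -25.75 ang 71.7 tcp [495.8 289.2 287. ] toolz [-6.e-04 -4.e-04 -1.e+00] F [ 1.04 -0.62 -2.86] tq [ 0.037  0.032 -0.011] op 0.178 t 5.4
```

View pics/s3c.png

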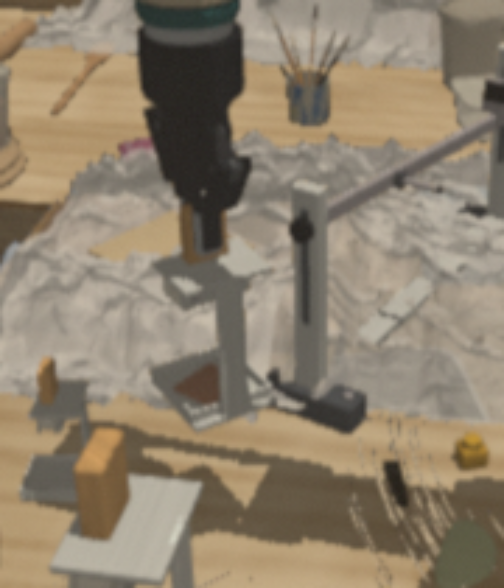

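```bash
python3 - <<'E'
from meas import *
for a in [(-60,360),(-125,300),(-125,210),(-122,120)]:
    t=stand(*a);t[2]=288
    print(a,t);rows(t,97.45)
E
```

```text
(-60, 360) [451.82855688 258.18136357 288.        ]
d [-43.2 -31.9  -1.3] spin -25.76 ang 71.69 tcp [495.7 289.2 286.6] toolz [-1.3e-03 -6.0e-04 -1.0e+00] F [ 0.2   0.27 -4.46] tq [-0.021  0.034 -0.038] op 0.182 t 5.45
(-125, 300) [395.15691819 190.25989886 288.        ]
d [-125.5  -64.3   -1.2] spin -25.76 ang 71.69 tcp [495.7 289.2 286.6] toolz [-1.3e-03 -6.0e-04 -1.0e+00] F [ 0.2   0.27 -4.46] tq [-0.021  0.034 -0.038] op 0.182 t 5.45
(-125, 210) [406.82640313 101.01964381 288.        ]
d [-206.5  -25.2   -1.2] spin -25.76 ang 71.69 tcp [495.7 289.2 286.6] toolz [-1.3e-03 -6.0e-04 -1.0e+00] F [ 0.2   0.27 -4.46] tq [-0.021  0.034 -0.038] op 0.182 t 5.45
(-122, 120) [421.47056324  12.16837159 288.        ]
d [-286.3   16.6   -1.1] spin -25.76 ang 71.69 tcp [495.7 289.2 286.6] toolz [-1.3e-03 -6.0e-04 -1.0e+00] F [ 0.2   0.27 -4.46] tq [-0.021  0.034 -0.038] op 0.182 t 5.45
```

```bash
python3 -m handwheel '[{"dx":-5,"dy":-4,"dz":-1,"spin":0,"claw":5},{"dx":-14,"dy":-11,"dz":-1,"spin":-1,"claw":5},{"dx":-27,"dy":-21,"dz":-1,"spin":-2,"claw":5},{"dx":-43,"dy":-32,"dz":-1,"spin":-4,"claw":5},{"dx":-62,"dy":-42,"dz":-1,"spin":-6,"claw":5},{"dx":-82,"dy":-50,"dz":-1,"spin":-8,"claw":5},{"dx":-104,"dy":-56,"dz":-1,"spin":-10,"claw":5},{"dx":-126,"dy":-57,"dz":-1,"spin":-12,"claw":5},{"dx":-148,"dy":-52,"dz":-1,"spin":-14,"claw":5},{"dx":-170,"dy":-44,"dz":-1,"spin":-16,"claw":5},{"dx":-192,"dy":-33,"dz":-1,"spin":-18,"claw":5},{"dx":-212,"dy":-22,"dz":-1,"spin":-20,"claw":5},{"dx":-231,"dy":-12,"dz":-1,"spin":-22,"claw":5},{"dx":-248,"dy":-3,"dz":-1,"spin":-24,"claw":5},{"dx":-262,"dy":5,"dz":-1,"spin":-25,"claw":5},{"dx":-273,"dy":10,"dz":-1,"spin":-25.8,"claw":5},{"dx":-281,"dy":14,"dz":-1,"spin":-25.8,"claw":5},{"dx":-285,"dy":16,"dz":-1,"spin":-25.8,"claw":5},{"dx":-286,"dy":16.5,"dz":-1,"spin":-25.8,"claw":5},{"dx":-286,"dy":16.5,"dz":-1,"spin":-25.8,"claw":5}]'
python3 - <<'E'
from meas import *
t=stand(0,120);t[2]=288
rows(t,97.45)
for n in('scene','top'):
    c=cap(n,n+'4');b=(230,80,420,240) if n=='scene' else (290,120,450,260)
    i=c['pixels'][b[1]:b[3],b[0]:b[2],::-1];cv2.imwrite(f'pics/{n}4c.png',cv2.resize(i,None,fx=3.5,fy=3.5))
E
```

```text
clock: 7.45
tcp_pos: [0.4216, 0.0129, 0.2883]
eef_rot: [-0.0, 0.659, 0.752, 0.0]
force: [-0.1, 0.1, -2.8]
opening: 0.175
d [ -0.8 121.8   0.3] spin 0.04 ang 97.49 tcp [421.6  12.9 288.3] toolz [-1.e-04  4.e-04 -1.e+00] F [-0.12  0.1  -2.79] tq [ 0.041  0.023 -0.025] op 0.175 t 7.45
```

View pics/scene4c.png

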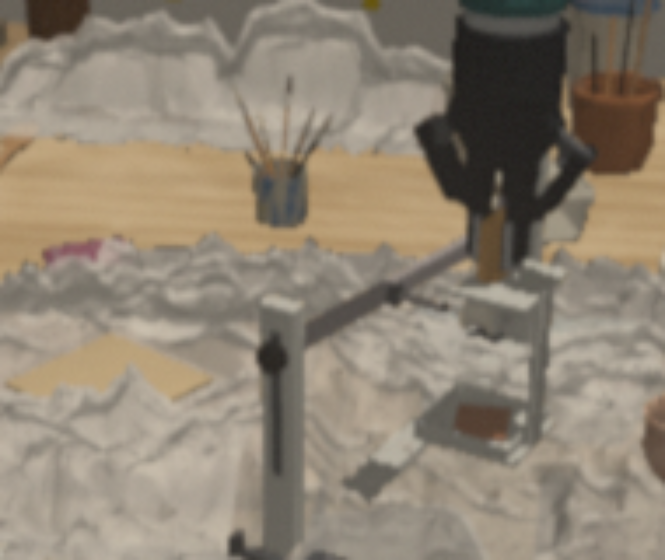

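View pics/top4c.png

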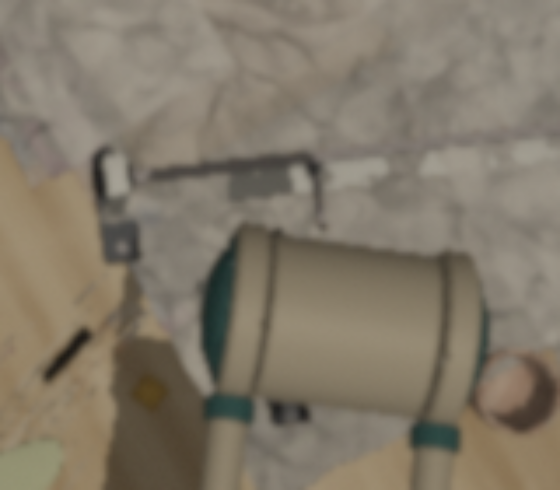

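The carrier is held level clear of the bar, with the brown tile in its tray at crop (482,420). The gate rod is at crop (430,300), and the cup is untouched. Now I measure the plate's position and tilt relative to the tool.

```bash
python3 - <<'E'
from meas import *
c=np.load('scene4.npz');W=pts(c)*1000;S=(W-O)@R.from_euler('z',YAW,degrees=True).as_matrix()
x,y,z=np.moveaxis(S,-1,0)
m=(abs(x+122)<60)&(abs(y-120)<55)
for lo,hi in((252,268),(120,148),(150,250)):
    P=S[m&(z>lo)&(z<hi)];print(lo,len(P),rect(P/1000),np.percentile(P,[2,50,98],axis=0).round(1).tolist())
    if len(P)>50:
        A=np.c_[P[:,0]+122,P[:,1]-120,np.ones(len(P))];k,*_=np.linalg.lstsq(A,P[:,2],rcond=None);print('plane',k.round(3))
px=c['pixels'].astype(int)
br=m&(px[...,0]-px[...,2]>25)&(px[...,0]<150)&(z<170);P=S[br];print('tile',len(P),np.median(P,axis=0))
bl=m&(px[...,0]-px[...,2]>25)&(z>262);P=S[bl];print('block',len(P),np.percentile(P,[2,50,98],axis=0).round(1).tolist())
E
```

```text
252 310 [-134.1  120.7   59.3   80.1    1. ] [[-162.5, 84.2, 255.2], [-140.7, 136.1, 260.6], [-106.8, 159.4, 265.3]]
plane [ 3.9000e-02 -2.1000e-02  2.6131e+02]
120 589 [-121.3  121.1   79.8   84.2   89.6] [[-162.3, 83.2, 132.1], [-119.2, 127.6, 140.2], [-80.2, 158.6, 147.3]]
plane [ 1.80000e-02 -4.00000e-03  1.40024e+02]
150 289 [-139.7  135.1   68.8   26.5   37. ] [[-163.1, 109.8, 154.9], [-160.1, 130.6, 229.2], [-111.9, 152.6, 248.8]]
plane [  0.771   0.332 232.042]
tile 260 [-135.98296582  139.98050492    3.87980978]
block 830 [[-159.7, 115.2, 268.5], [-148.4, 138.5, 507.6], [-93.6, 157.2, 597.3]]
```

```bash
python3 -m handwheel '[{"dx":0,"dy":4,"dz":0,"spin":0,"claw":5},{"dx":0,"dy":14,"dz":0,"spin":0,"claw":5},{"dx":0,"dy":29,"dz":0,"spin":0,"claw":5},{"dx":0,"dy":46,"dz":0,"spin":0,"claw":5},{"dx":0,"dy":63,"dz":0,"spin":0,"claw":5},{"dx":0,"dy":80,"dz":0,"spin":0,"claw":5},{"dx":0,"dy":95,"dz":0,"spin":0,"claw":5},{"dx":0,"dy":107,"dz":0,"spin":0,"claw":5},{"dx":0,"dy":116,"dz":0,"spin":0,"claw":5},{"dx":0,"dy":120,"dz":0,"spin":0,"claw":5},{"dx":0,"dy":122,"dz":0,"spin":0,"claw":5},{"dx":0,"dy":122,"dz":0,"spin":0,"claw":5},{"dx":0,"dy":122,"dz":0,"spin":0,"claw":5}]'
python3 - <<'E'
from meas import *
t=stand(0,120);t[2]=288
rows(t,97.45)
c=cap('scene','scene5');b=(250,80,420,220)
i=c['pixels'][b[1]:b[3],b[0]:b[2],::-1];cv2.imwrite(f'pics/s5c.png',cv2.resize(i,None,fx=4,fy=4))
W=pts(c)*1000;S=(W-O)@R.from_euler('z',YAW,degrees=True).as_matrix()
x,y,z=np.moveaxis(S,-1,0)
P=S[(abs(x)<60)&(abs(y-120)<55)&(z>252)&(z<268)];print(rect(P/1000),np.percentile(P,[2,50,98],axis=0).round(1).tolist())
rows(t)
E
```

```text
clock: 8.85
tcp_pos: [0.5422, 0.0284, 0.2884]
eef_rot: [-0.0, 0.659, 0.752, -0.0]
force: [0.6, -0.1, -3.6]
opening: 0.178
d [-0.5  0.2  0.4] spin 0.04 ang 97.49 tcp [542.2  28.4 288.4] toolz [-3.e-04 -1.e-04 -1.e+00] F [ 0.59 -0.06 -3.65] tq [-0.061 -0.005  0.003] op 0.178 t 8.85
[-12.9 120.6  79.3  58.   89.8] [[-41.3, 84.6, 254.3], [-19.7, 132.3, 260.8], [14.9, 159.0, 266.0]]
d [-0.5  0.2  0.5] spin 0 ang 97.49 tcp [542.2  28.5 288.5] toolz [-2.e-04 -1.e-04 -1.e+00] F [ 0.   -0.2  -2.52] tq [ 0.004  0.039 -0.039] op 0.184 t 8.9
```

View pics/s5c.png

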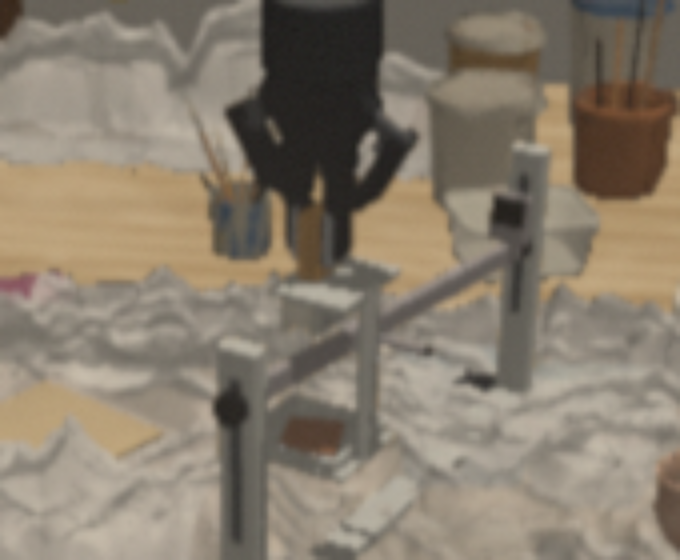

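The bar at crop (320,355) runs through the throat, between the top plate at (325,285) and the tray with the tile at (315,435). Nothing is touching. I now lower by feel.

```bash
python3 -m handwheel '[{"dx":0,"dy":0.5,"dz":3,"spin":0,"claw":5},{"dx":0,"dy":0.5,"dz":6,"spin":0,"claw":5},{"dx":0,"dy":0.5,"dz":9,"spin":0,"claw":5},{"dx":0,"dy":0.5,"dz":11,"spin":0,"claw":5},{"dx":0,"dy":0.5,"dz":12,"spin":0,"claw":5},{"dx":0,"dy":0.5,"dz":12,"spin":0,"claw":5}]'
for i in 1; do python3 -m handwheel '[{"dx":0,"dy":0,"dz":0.5,"spin":0,"claw":5},{"dx":0,"dy":0,"dz":1,"spin":0,"claw":5},{"dx":0,"dy":0,"dz":1.5,"spin":0,"claw":5},{"dx":0,"dy":0,"dz":2,"spin":0,"claw":5},{"dx":0,"dy":0,"dz":2,"spin":0,"claw":5}]'; done
```

```text
clock: 9.5
tcp_pos: [0.5432, 0.0285, 0.2761]
eef_rot: [-0.0, 0.659, 0.752, -0.0]
force: [0.1, 0.5, -4.3]
opening: 0.177
clock: 10.0
tcp_pos: [0.5432, 0.0286, 0.2742]
eef_rot: [-0.0, 0.659, 0.752, -0.0]
force: [-0.1, -0.2, -3.5]
opening: 0.178
```

```bash
python3 -m handwheel '[{"dx":0,"dy":0,"dz":0.4,"spin":0,"claw":5},{"dx":0,"dy":0,"dz":0.8,"spin":0,"claw":5},{"dx":0,"dy":0,"dz":1.2,"spin":0,"claw":5},{"dx":0,"dy":0,"dz":1.5,"spin":0,"claw":5},{"dx":0,"dy":0,"dz":1.5,"spin":0,"claw":5}]'
python3 -m handwheel '[{"dx":0,"dy":0,"dz":0.3,"spin":0,"claw":5},{"dx":0,"dy":0,"dz":0.6,"spin":0,"claw":5},{"dx":0,"dy":0,"dz":1,"spin":0,"claw":5},{"dx":0,"dy":0,"dz":1,"spin":0,"claw":5}]'
python3 -c "
from meas import *
rows([0,0,0])"
```

```text
clock: 10.5
tcp_pos: [0.5432, 0.0285, 0.2727]
eef_rot: [-0.0, 0.659, 0.752, -0.0]
force: [0.3, -0.8, -2.8]
opening: 0.178
clock: 10.9
tcp_pos: [0.5432, 0.0285, 0.2717]
eef_rot: [-0.0, 0.659, 0.752, -0.0]
force: [0.1, 0.0, -2.7]
opening: 0.178
d [  42.5 -542.3  271.8] spin 0 ang 97.49 tcp [543.2  28.5 271.7] toolz [-2.e-04 -1.e-04 -1.e+00] F [ 0.07  0.   -2.75] tq [ 0.009 -0.023  0.034] op 0.178 t 10.9
```

```bash
python3 -m handwheel '[{"dx":0,"dy":0,"dz":0.3,"spin":0,"claw":5},{"dx":0,"dy":0,"dz":0.6,"spin":0,"claw":5},{"dx":0,"dy":0,"dz":1,"spin":0,"claw":5},{"dx":0,"dy":0,"dz":1,"spin":0,"claw":5}]'
python3 -m handwheel '[{"dx":0,"dy":0,"dz":0.3,"spin":0,"claw":5},{"dx":0,"dy":0,"dz":0.6,"spin":0,"claw":5},{"dx":0,"dy":0,"dz":1,"spin":0,"claw":5},{"dx":0,"dy":0,"dz":1,"spin":0,"claw":5}]'
python3 -c "
from meas import *
rows([0,0,0])"
```

```text
clock: 11.3
tcp_pos: [0.5432, 0.0286, 0.2707]
eef_rot: [-0.0, 0.659, 0.752, -0.0]
force: [0.6, -0.1, -3.6]
opening: 0.181
clock: 11.7
tcp_pos: [0.5432, 0.0285, 0.2697]
eef_rot: [-0.0, 0.659, 0.752, -0.0]
force: [-0.5, 0.2, -3.4]
opening: 0.183
d [  42.5 -542.3  269.8] spin 0 ang 97.49 tcp [543.2  28.5 269.7] toolz [-2.e-04 -1.e-04 -1.e+00] F [-0.49  0.17 -3.39] tq [ 0.02  -0.042 -0.038] op 0.183 t 11.7
```

```bash
python3 -m handwheel '[{"dx":0,"dy":0,"dz":0.3,"spin":0,"claw":5},{"dx":0,"dy":0,"dz":0.6,"spin":0,"claw":5},{"dx":0,"dy":0,"dz":1,"spin":0,"claw":5},{"dx":0,"dy":0,"dz":1,"spin":0,"claw":5}]'
python3 -m handwheel '[{"dx":0,"dy":0,"dz":0.3,"spin":0,"claw":5},{"dx":0,"dy":0,"dz":0.6,"spin":0,"claw":5},{"dx":0,"dy":0,"dz":1,"spin":0,"claw":5},{"dx":0,"dy":0,"dz":1,"spin":0,"claw":5}]'
python3 -c "
from meas import *
rows([0,0,0])"
```

```text
clock: 12.1
tcp_pos: [0.5432, 0.0285, 0.2687]
eef_rot: [-0.0, 0.659, 0.752, -0.0]
force: [-0.1, 0.0, -2.7]
opening: 0.178
clock: 12.5
tcp_pos: [0.5433, 0.0285, 0.268]
eef_rot: [0.0, 0.659, 0.752, 0.0]
force: [-1.0, -0.9, -1.3]
opening: 0.18
d [  42.6 -542.5  267.9] spin 0 ang 97.49 tcp [543.3  28.5 268. ] toolz [ 3.e-04 -2.e-04 -1.e+00] F [-0.99 -0.91 -1.26] tq [-0.03   0.128  0.009] op 0.18 t 12.5
```

Contact: Fz rises by about 2 N and a small -x side force suggests a flange bevel. I shift slightly across to check that.

```bash
python3 -m handwheel '[{"dx":0,"dy":-0.5,"dz":0,"spin":0,"claw":5},{"dx":0,"dy":-1,"dz":0,"spin":0,"claw":5},{"dx":0,"dy":-1,"dz":0,"spin":0,"claw":5}]'
python3 -c "
from meas import *
rows([0,0,0]);print(srel([543.3,28.5,268]))"
python3 -m handwheel '[{"dx":0,"dy":-0.5,"dz":0,"spin":0,"claw":5},{"dx":0,"dy":-1,"dz":0,"spin":0,"claw":5},{"dx":0,"dy":-1,"dz":0,"spin":0,"claw":5}]'
python3 -c "
from meas import *
rows([0,0,0])"
python3 -m handwheel '[{"dx":0,"dy":0,"dz":0.5,"spin":0,"claw":5},{"dx":0,"dy":0,"dz":1,"spin":0,"claw":5},{"dx":0,"dy":0,"dz":1,"spin":0,"claw":5}]'
python3 -c "
from meas import *
rows([0,0,0])"
```

```text
clock: 12.8
tcp_pos: [0.5428, 0.0284, 0.2681]
eef_rot: [0.001, 0.659, 0.752, 0.0]
force: [1.1, -0.8, -1.2]
opening: 0.179
d [  42.6 -542.3  267.2] spin 0 ang 97.49 tcp [542.8  28.4 268.1] toolz [ 1.6e-03 -1.0e-04 -1.0e+00] F [ 1.08 -0.82 -1.24] tq [ 0.034 -0.225 -0.026] op 0.179 t 12.8
[  0.91857446 120.39724341 268.        ]
clock: 13.1
tcp_pos: [0.5415, 0.0283, 0.2679]
eef_rot: [0.0, 0.659, 0.752, 0.0]
force: [1.1, -0.4, -1.1]
opening: 0.185
d [  42.7 -540.7  267.6] spin 0 ang 97.49 tcp [541.5  28.3 267.9] toolz [ 6.e-04 -2.e-04 -1.e+00] F [ 1.11 -0.42 -1.07] tq [-0.014 -0.267 -0.029] op 0.185 t 13.1
clock: 13.4
tcp_pos: [0.5415, 0.0283, 0.2672]
eef_rot: [0.0, 0.659, 0.752, 0.0]
force: [0.7, -0.4, 1.8]
opening: 0.182
d [  42.7 -540.8  266.7] spin 0 ang 97.49 tcp [541.5  28.3 267.2] toolz [ 8.e-04 -2.e-04 -1.e+00] F [ 0.72 -0.38  1.83] tq [-0.007 -0.179 -0.024] op 0.182 t 13.4
```

```bash
python3 -m handwheel '[{"dx":0,"dy":0.5,"dz":0.3,"spin":0,"claw":5},{"dx":0,"dy":0.7,"dz":0.6,"spin":0,"claw":5},{"dx":0,"dy":0.7,"dz":0.9,"spin":0,"claw":5},{"dx":0,"dy":0.7,"dz":0.9,"spin":0,"claw":5}]'
python3 - <<'E'
from meas import *
rows([0,0,0])
c=cap('scene','scene6');b=(250,80,420,220)
i=c['pixels'][b[1]:b[3],b[0]:b[2],::-1];cv2.imwrite(f'pics/s6c.png',cv2.resize(i,None,fx=4,fy=4))
W=pts(c)*1000;S=(W-O)@R.from_euler('z',YAW,degrees=True).as_matrix()
x,y,z=np.moveaxis(S,-1,0)
for zc in(238,120):
    P=S[(abs(x)<60)&(abs(y-120)<55)&(abs(z-zc)<9)]
    A=np.c_[P[:,0],P[:,1]-120,np.ones(len(P))];k,*_=np.linalg.lstsq(A,P[:,2],rcond=None);print(len(P),k.round(3),rect(P/1000))
rows([0,0,0])
E
```

```text
clock: 13.8
tcp_pos: [0.5417, 0.0282, 0.2662]
eef_rot: [0.0, 0.659, 0.752, -0.0]
force: [-0.6, -0.9, 5.1]
opening: 0.181
d [  42.7 -540.6  266.4] spin 0 ang 97.49 tcp [541.7  28.2 266.2] toolz [-3.e-04 -4.e-04 -1.e+00] F [-0.62 -0.95  5.08] tq [-0.002  0.222  0.003] op 0.181 t 13.8
286 [ 4.30000e-02 -1.80000e-02  2.39355e+02] [-13.6 120.9  79.7  58.9  89.1]
456 [ 8.00000e-03 -2.00000e-03  1.18648e+02] [ -0.  120.3  79.1  84.4  89.6]
d [  42.7 -540.6  266.4] spin 0 ang 97.5 tcp [541.7  28.3 266.2] toolz [-3.e-04 -4.e-04 -1.e+00] F [-1.7  -0.55  5.53] tq [-0.016  0.257 -0.015] op 0.18 t 13.85
```

View pics/s6c.png

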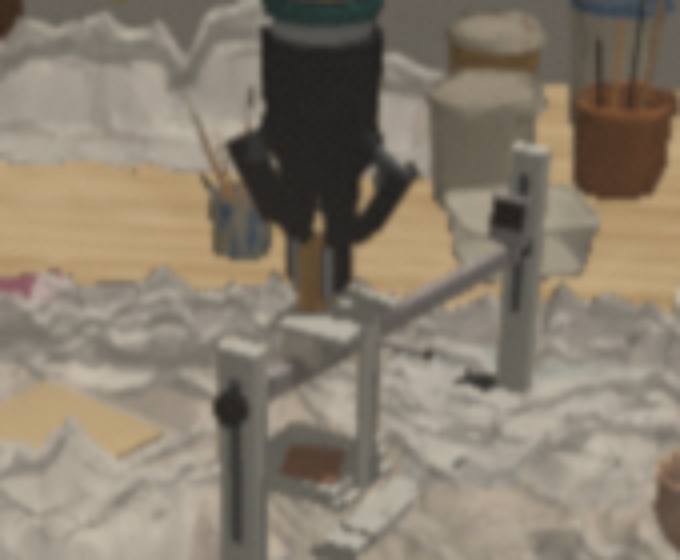

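```bash
python3 -m handwheel '[{"dx":0,"dy":0.3,"dz":0.3,"spin":0,"claw":5},{"dx":0,"dy":0.3,"dz":0.6,"spin":0,"claw":5},{"dx":0,"dy":0.3,"dz":0.9,"spin":0,"claw":5},{"dx":0,"dy":0.3,"dz":0.9,"spin":0,"claw":5}]'
python3 - <<'E'
from meas import *
rows([0,0,0])
c=cap('scene','scene7')
W=pts(c)*1000;S=(W-O)@R.from_euler('z',YAW,degrees=True).as_matrix()
x,y,z=np.moveaxis(S,-1,0)
for zc in(237,118):
    P=S[(abs(x)<60)&(abs(y-120)<55)&(abs(z-zc)<9)]
    A=np.c_[P[:,0],P[:,1]-120,np.ones(len(P))];k,*_=np.linalg.lstsq(A,P[:,2],rcond=None);print(len(P),k.round(3),rect(P/1000))
rows([0,0,0])
E
```

```text
clock: 14.25
tcp_pos: [0.5418, 0.0282, 0.2657]
eef_rot: [-0.0, 0.659, 0.752, -0.0]
force: [-1.6, -1.1, 6.2]
opening: 0.185
d [  42.8 -540.7  266. ] spin 0 ang 97.5 tcp [541.8  28.2 265.7] toolz [-5.e-04 -5.e-04 -1.e+00] F [-1.59 -1.1   6.24] tq [-0.009  0.407  0.04 ] op 0.185 t 14.25
286 [ 5.00000e-02 -2.10000e-02  2.39069e+02] [-13.8 120.4  78.8  60.   87.8]
463 [ 1.30000e-02 -4.00000e-03  1.17988e+02] [  0.  121.3  79.4  86.1  89. ]
d [  42.8 -540.7  265.9] spin 0 ang 97.5 tcp [541.8  28.3 265.7] toolz [-4.e-04 -5.e-04 -1.e+00] F [-2.42 -1.73  6.54] tq [0.003 0.401 0.041] op 0.18 t 14.3
```

```bash
python3 -m handwheel '[{"dx":0,"dy":-0.5,"dz":0,"spin":0,"claw":5},{"dx":0,"dy":-0.9,"dz":-0.3,"spin":0,"claw":5},{"dx":0,"dy":-0.9,"dz":-0.3,"spin":0,"claw":5},{"dx":0,"dy":-0.9,"dz":-0.3,"spin":0,"claw":5}]'
python3 -m handwheel '[{"dx":-1,"dy":0,"dz":0.1,"spin":0,"claw":5},{"dx":-4,"dy":0,"dz":0.4,"spin":0,"claw":5},{"dx":-8,"dy":0,"dz":0.8,"spin":0,"claw":5},{"dx":-12,"dy":0,"dz":1.3,"spin":0,"claw":5},{"dx":-16,"dy":0,"dz":1.7,"spin":0,"claw":5},{"dx":-19,"dy":0,"dz":2,"spin":0,"claw":5},{"dx":-20,"dy":0,"dz":2.1,"spin":0,"claw":5},{"dx":-20,"dy":0,"dz":2.1,"spin":0,"claw":5}]'
python3 -c "
from meas import *
rows([0,0,0]);print(srel(readout.get_state()['tcp_pos']*1000))"
```

```text
clock: 14.7
tcp_pos: [0.5416, 0.0282, 0.266]
eef_rot: [0.001, 0.659, 0.752, 0.0]
force: [-0.8, -0.0, 6.1]
opening: 0.18
clock: 15.5
tcp_pos: [0.5442, 0.0081, 0.2639]
eef_rot: [0.001, 0.659, 0.752, 0.0]
force: [-1.3, -1.1, 5.8]
opening: 0.176
d [  62.9 -540.9  263.3] spin 0 ang 97.48 tcp [544.2   8.1 263.9] toolz [ 1.1e-03 -5.0e-04 -1.0e+00] F [-1.34 -1.07  5.85] tq [-0.055  0.161 -0.026] op 0.176 t 15.5
[ -0.78549846 100.09222856 263.85915229]
```

```bash
python3 -m handwheel '[{"dx":-2,"dy":0,"dz":0.2,"spin":0,"claw":5},{"dx":-5,"dy":0,"dz":0.5,"spin":0,"claw":5},{"dx":-9,"dy":0,"dz":0.9,"spin":0,"claw":5},{"dx":-13,"dy":0,"dz":1.4,"spin":0,"claw":5},{"dx":-17,"dy":0,"dz":1.8,"spin":0,"claw":5},{"dx":-20,"dy":0,"dz":2.1,"spin":0,"claw":5},{"dx":-23,"dy":0,"dz":2.4,"spin":0,"claw":5},{"dx":-26,"dy":0,"dz":2.7,"spin":0,"claw":5},{"dx":-29,"dy":0,"dz":3.0,"spin":0,"claw":5},{"dx":-32,"dy":0,"dz":3.4,"spin":0,"claw":5},{"dx":-35,"dy":0,"dz":3.7,"spin":0,"claw":5},{"dx":-35,"dy":0,"dz":3.7,"spin":0,"claw":5}]'
python3 -c "
from meas import *
rows([0,0,0]);print(srel(readout.get_state()['tcp_pos']*1000))"
```

```text
clock: 16.7
tcp_pos: [0.5486, -0.0256, 0.2601]
eef_rot: [-0.0, 0.66, 0.752, 0.001]
force: [0.1, 0.6, 5.1]
opening: 0.182
d [  96.1 -540.9  259.8] spin 0 ang 97.46 tcp [548.6 -25.6 260.1] toolz [ 6.0e-04  1.8e-03 -1.0e+00] F [0.09 0.65 5.09] tq [ 0.396  0.258 -0.135] op 0.182 t 16.7
[ -0.81330957  66.09904339 260.08942384]
```

```bash
python3 -m handwheel '[{"dx":-3,"dy":0,"dz":0.3,"spin":0,"claw":5},{"dx":-6,"dy":0,"dz":0.6,"spin":0,"claw":5},{"dx":-9,"dy":0,"dz":0.9,"spin":0,"claw":5},{"dx":-12,"dy":0,"dz":1.3,"spin":0,"claw":5},{"dx":-16,"dy":0,"dz":1.7,"spin":0,"claw":5},{"dx":-20,"dy":0,"dz":2.1,"spin":0,"claw":5},{"dx":-24,"dy":0,"dz":2.5,"spin":0,"claw":5},{"dx":-28,"dy":0,"dz":2.9,"spin":0,"claw":5},{"dx":-32,"dy":0,"dz":3.4,"spin":0,"claw":5},{"dx":-36,"dy":0,"dz":3.8,"spin":0,"claw":5},{"dx":-36,"dy":0,"dz":3.8,"spin":0,"claw":5}]'
python3 - <<'E'
from meas import *
rows([0,0,0]);print(srel(readout.get_state()['tcp_pos']*1000))
c=cap('scene','scene8');b=(250,80,420,220)
i=c['pixels'][b[1]:b[3],b[0]:b[2],::-1];cv2.imwrite(f'pics/s8c.png',cv2.resize(i,None,fx=4,fy=4))
E
```

```text
clock: 17.8
tcp_pos: [0.5533, -0.0622, 0.2563]
eef_rot: [0.0, 0.66, 0.752, 0.0]
force: [-0.4, -0.7, 6.6]
opening: 0.178
d [ 133.7 -540.7  256. ] spin 0 ang 97.47 tcp [553.3 -62.2 256.3] toolz [ 5.e-04 -3.e-04 -1.e+00] F [-0.39 -0.7   6.61] tq [ 0.011  0.161 -0.045] op 0.178 t 17.8
[ -0.92306005  29.15967852 256.27926268]
```

View pics/s8c.png

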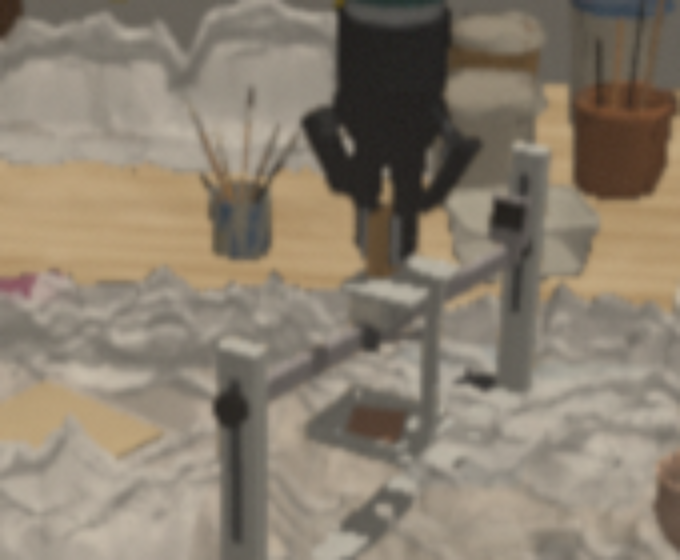

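The gate hub is at crop (370,337), uphill of the roller housing. The strap at (430,370) is nearly past it, and the tile is in place at (378,422). I continue down.

```bash
python3 -m handwheel '[{"dx":-3,"dy":0,"dz":0.2,"spin":0,"claw":5},{"dx":-6,"dy":0,"dz":0.4,"spin":0,"claw":5},{"dx":-10,"dy":0,"dz":0.7,"spin":0,"claw":5},{"dx":-14,"dy":0,"dz":1.1,"spin":0,"claw":5},{"dx":-18,"dy":0,"dz":1.5,"spin":0,"claw":5},{"dx":-22,"dy":0,"dz":1.9,"spin":0,"claw":5},{"dx":-26,"dy":0,"dz":2.3,"spin":0,"claw":5},{"dx":-30,"dy":0,"dz":2.7,"spin":0,"claw":5},{"dx":-34,"dy":0,"dz":3.1,"spin":0,"claw":5},{"dx":-38,"dy":0,"dz":3.5,"spin":0,"claw":5},{"dx":-41,"dy":0,"dz":3.8,"spin":0,"claw":5},{"dx":-43,"dy":0,"dz":4.0,"spin":0,"claw":5},{"dx":-43,"dy":0,"dz":4.0,"spin":0,"claw":5}]'
python3 - <<'E'
from meas import *
rows([0,0,0]);print(srel(readout.get_state()['tcp_pos']*1000))
c=cap('scene','scene9');b=(250,80,420,220)
i=c['pixels'][b[1]:b[3],b[0]:b[2],::-1];cv2.imwrite(f'pics/s9c.png',cv2.resize(i,None,fx=4,fy=4))
E
```

```text
clock: 19.15
tcp_pos: [0.559, -0.105, 0.252]
eef_rot: [0.0, 0.66, 0.752, -0.0]
force: [-1.0, -1.0, 4.8]
opening: 0.183
d [ 177.  -540.7  251.7] spin 0 ang 97.47 tcp [ 559. -105.  252.] toolz [ 5.e-04 -7.e-04 -1.e+00] F [-1.04 -1.02  4.78] tq [-0.114  0.101 -0.023] op 0.183 t 19.15
[ -0.83622557 -14.00807048 252.04372612]
```

View pics/s9c.png

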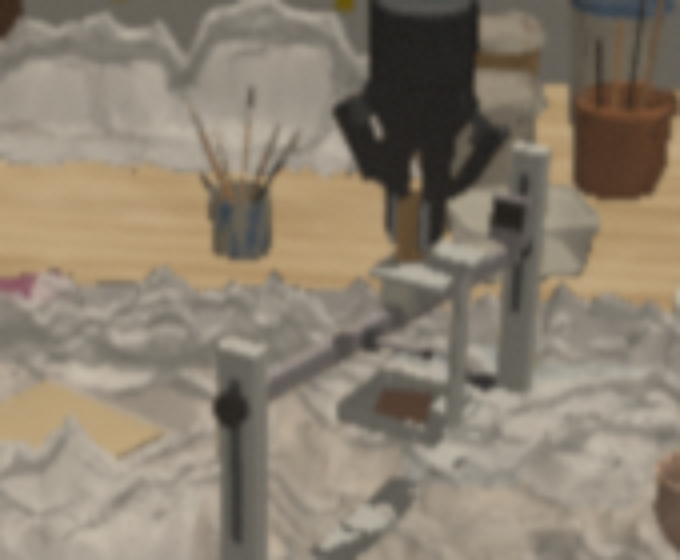

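The gate has sprung shut uphill of the strap, with its rod at crop (425,355). I ease the press and let go.

```bash
python3 -m handwheel '[{"dx":0,"dy":0.3,"dz":-0.5,"spin":0,"claw":5},{"dx":0,"dy":0.3,"dz":-0.9,"spin":0,"claw":5},{"dx":0,"dy":0.3,"dz":-0.9,"spin":0,"claw":5}]'
python3 -m handwheel '[{"dx":0,"dy":0,"dz":0,"spin":0,"claw":60},{"dx":0,"dy":0,"dz":0,"spin":0,"claw":60},{"dx":0,"dy":0,"dz":0,"spin":0,"claw":60},{"dx":0,"dy":0,"dz":0,"spin":0,"claw":60},{"dx":0,"dy":0,"dz":0,"spin":0,"claw":60},{"dx":0,"dy":0,"dz":0,"spin":0,"claw":60},{"dx":0,"dy":0,"dz":0,"spin":0,"claw":60},{"dx":0,"dy":0,"dz":0,"spin":0,"claw":60},{"dx":0,"dy":0,"dz":0,"spin":0,"claw":60},{"dx":0,"dy":0,"dz":0,"spin":0,"claw":60}]'
python3 - <<'E'
from meas import *
rows([0,0,0])
c=cap('scene','scene10');b=(250,80,420,220)
i=c['pixels'][b[1]:b[3],b[0]:b[2],::-1];cv2.imwrite(f'pics/s10c.png',cv2.resize(i,None,fx=4,fy=4))
E
```

```text
clock: 19.5
tcp_pos: [0.559, -0.1044, 0.2525]
eef_rot: [-0.0, 0.659, 0.752, -0.0]
force: [-0.8, -1.3, 4.1]
opening: 0.18
clock: 20.5
tcp_pos: [0.5592, -0.1045, 0.2526]
eef_rot: [0.0, 0.659, 0.752, -0.0]
force: [0.8, 0.1, 0.9]
opening: 0.706
d [ 176.5 -540.8  252.6] spin 0 ang 97.49 tcp [ 559.2 -104.5  252.6] toolz [ 0.e+00 -1.e-04 -1.e+00] F [0.76 0.13 0.94] tq [0.033 0.007 0.007] op 0.706 t 20.5
```

View pics/s10c.png

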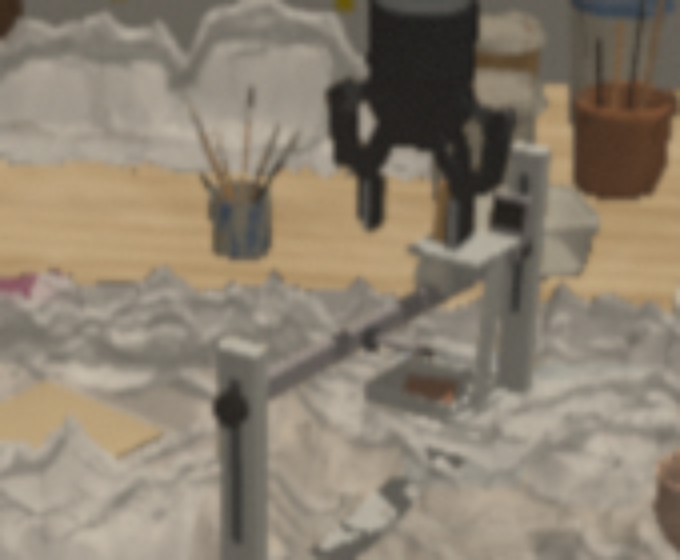

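Released: the carrier has tilted onto both rollers and is moving downhill with its tile at crop (430,385). I lift clear and wait.

```bash
python3 -m handwheel '[{"dx":0,"dy":0,"dz":0,"spin":0,"claw":60},{"dx":0,"dy":0,"dz":0,"spin":0,"claw":60},{"dx":0,"dy":0,"dz":0,"spin":0,"claw":60},{"dx":0,"dy":0,"dz":0,"spin":0,"claw":60},{"dx":0,"dy":0,"dz":0,"spin":0,"claw":60},{"dx":0,"dy":0,"dz":0,"spin":0,"claw":60},{"dx":0,"dy":0,"dz":0,"spin":0,"claw":60},{"dx":0,"dy":0,"dz":-10,"spin":0,"claw":60},{"dx":0,"dy":0,"dz":-30,"spin":0,"claw":60},{"dx":0,"dy":0,"dz":-60,"spin":0,"claw":60},{"dx":0,"dy":0,"dz":-80,"spin":0,"claw":60},{"dx":0,"dy":0,"dz":-80,"spin":0,"claw":60}]'
python3 - <<'E'
from meas import *
rows([0,0,0])
cs=[cap('scene','scene11'),cap('scene','scene12'),cap('top','top12')]
b=(250,80,420,220);i=cs[1]['pixels'][b[1]:b[3],b[0]:b[2],::-1];cv2.imwrite(f'pics/s12c.png',cv2.resize(i,None,fx=4,fy=4))
for c in cs[:2]:
    W=pts(c)*1000;S=(W-O)@R.from_euler('z',YAW,degrees=True).as_matrix();x,y,z=np.moveaxis(S,-1,0)
    px=c['pixels'].astype(int)
    m=(abs(x)<60)&(y<-60)&(y>-200)
    for lo,hi in((195,232),(70,105)):
        P=S[m&(z>lo)&(z<hi)];print(lo,len(P),np.percentile(P,[3,50,97],axis=0).round(1).tolist())
E
```

```text
clock: 21.75
tcp_pos: [0.5607, -0.105, 0.3367]
eef_rot: [0.004, 0.659, 0.752, 0.002]
force: [-0.2, -0.5, 0.0]
opening: 0.701
d [ 178.3 -544.6  332.3] spin 0 ang 97.5 tcp [ 560.7 -105.   336.7] toolz [ 0.0074 -0.0024 -1.    ] F [-0.18 -0.45  0.01] tq [ 0.019  0.013 -0.026] op 0.701 t 21.75
195 274 [[-42.1, -182.1, 196.4], [-10.8, -124.1, 212.0], [9.5, -99.8, 229.3]]
70 342 [[-41.0, -162.0, 82.3], [0.4, -115.4, 91.8], [41.3, -84.6, 102.3]]
195 271 [[-41.9, -181.6, 196.8], [-11.5, -124.8, 212.0], [10.4, -99.2, 229.3]]
70 345 [[-41.2, -162.0, 82.1], [-0.2, -116.4, 92.1], [41.8, -84.0, 102.0]]
```

View pics/s12c.png

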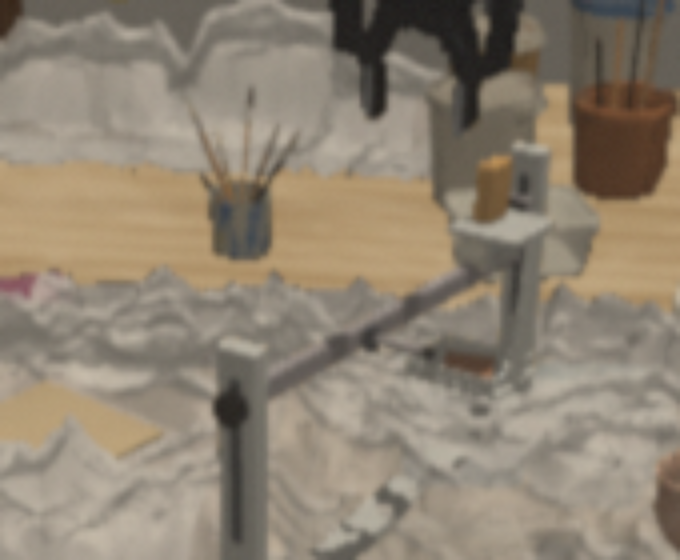

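View pics/top12.png

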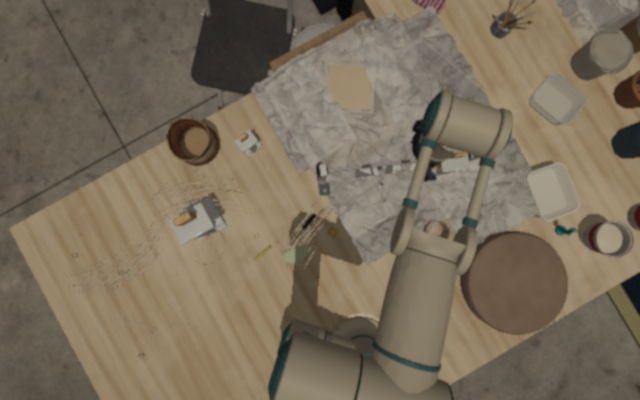

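The carrier seems to be about 12 mm short of the expected stop position. I wait and re-measure to see whether it is still moving.

```bash
python3 -m handwheel '[{"dx":0,"dy":0,"dz":0,"spin":0,"claw":60},{"dx":0,"dy":0,"dz":0,"spin":0,"claw":60},{"dx":0,"dy":0,"dz":0,"spin":0,"claw":60},{"dx":0,"dy":0,"dz":0,"spin":0,"claw":60},{"dx":0,"dy":0,"dz":0,"spin":0,"claw":60},{"dx":0,"dy":0,"dz":0,"spin":0,"claw":60},{"dx":0,"dy":0,"dz":0,"spin":0,"claw":60},{"dx":0,"dy":0,"dz":0,"spin":0,"claw":60},{"dx":0,"dy":0,"dz":0,"spin":0,"claw":60},{"dx":0,"dy":0,"dz":0,"spin":0,"claw":60}]'
cat > chk.py <<'E'
from meas import *
import sys
c=cap('scene',sys.argv[1])
W=pts(c)*1000;S=(W-O)@R.from_euler('z',YAW,degrees=True).as_matrix();x,y,z=np.moveaxis(S,-1,0)
px=c['pixels'].astype(int)
# block by colour
m=(abs(x)<30)&(y<-60)&(y>-205)
b=m&(z>225)&(z<275)&(px[...,0]-px[...,2]>60);P=S[b];print('block',len(P),np.percentile(P,[3,50,97],axis=0).round(1).tolist())
# plate away from bar
P=S[(abs(x)<60)&(y<-60)&(y>-195)&(z>205)&(z<226)];A=np.c_[P[:,0],P[:,1]+140,np.ones(len(P))];k,*_=np.linalg.lstsq(A,P[:,2],rcond=None);print('plate',len(P),k.round(3),np.percentile(P,[2,50,98],axis=0).round(1).tolist())
P=S[(abs(x)<60)&(y<-60)&(y>-195)&(z>70)&(z<110)];A=np.c_[P[:,0],P[:,1]+120,np.ones(len(P))];k,*_=np.linalg.lstsq(A,P[:,2],rcond=None);print('tray',len(P),k.round(3),np.percentile(P,[2,50,98],axis=0).round(1).tolist())
t=(abs(x)<50)&(y<-60)&(y>-195)&(z>70)&(z<115)&(px[...,0]-px[...,2]>25);P=S[t];print('tile',len(P),np.percentile(P,[3,50,97],axis=0).round(1).tolist() if len(P) else '')
i=c['pixels'][100:210,330:440,::-1];cv2.imwrite(f'pics/{sys.argv[1]}c.png',cv2.resize(i,None,fx=5,fy=5))
E
python3 chk.py scene13
```

```text
clock: 22.9
tcp_pos: [0.5591, -0.1045, 0.3326]
eef_rot: [0.0, 0.659, 0.752, -0.0]
force: [1.2, 0.1, -0.1]
opening: 0.702
block 24 [[-9.2, -156.4, 251.2], [-4.2, -136.9, 256.4], [3.2, -124.0, 258.6]]
plate 202 [1.10000e-01 4.50000e-02 2.14516e+02] [[-41.9, -183.8, 206.5], [-12.9, -125.4, 212.7], [13.1, -97.4, 224.3]]
tray 352 [-5.0000e-02  3.5000e-02  9.2085e+01] [[-41.7, -163.4, 73.5], [-0.6, -116.3, 92.5], [42.8, -75.3, 105.4]]
tile 51 [[-22.2, -138.6, 89.1], [-3.5, -121.1, 93.2], [17.1, -101.4, 97.2]]
```

View pics/scene13c.png

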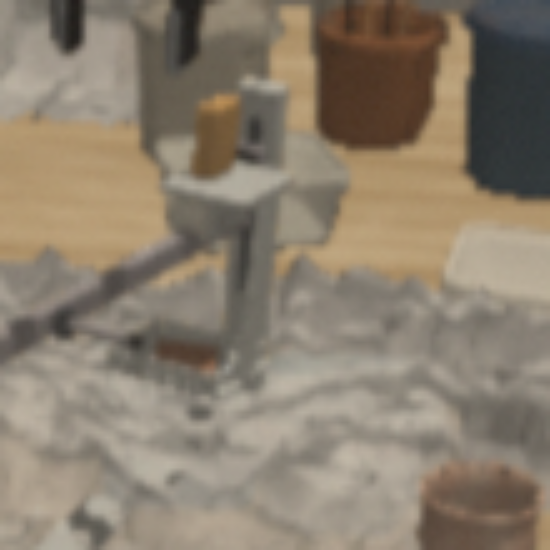

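```bash
python3 -m handwheel '[{"dx":20,"dy":-20,"dz":-10,"spin":0,"claw":60},{"dx":60,"dy":-60,"dz":-20,"spin":0,"claw":60},{"dx":100,"dy":-100,"dz":-20,"spin":0,"claw":60},{"dx":140,"dy":-140,"dz":-20,"spin":0,"claw":60},{"dx":180,"dy":-170,"dz":-20,"spin":0,"claw":60},{"dx":220,"dy":-190,"dz":-20,"spin":0,"claw":60},{"dx":260,"dy":-200,"dz":-20,"spin":0,"claw":60},{"dx":290,"dy":-200,"dz":-20,"spin":0,"claw":60},{"dx":300,"dy":-200,"dz":-20,"spin":0,"claw":60},{"dx":300,"dy":-200,"dz":-20,"spin":0,"claw":60}]'
python3 chk.py scene14
python3 - <<'E'
from meas import *
for n in('top0','top14'):
    c=cap('top','top14') if n=='top14' else np.load('top0.npz')
    cv2.imwrite(f'pics/{n}z.png',cv2.resize(c['pixels'][120:200,400:520,::-1],None,fx=6,fy=6))
    W=pts(c)*1000;S=(W-O)@R.from_euler('z',YAW,degrees=True).as_matrix();x,y,z=np.moveaxis(S,-1,0)
    for lo,hi in((196,208),(208,216),(216,232),(250,270)):
        P=S[(abs(x)<60)&(y<-60)&(y>-215)&(z>lo)&(z<hi)]
        if len(P)>5: print(n,lo,len(P),np.percentile(P,[2,50,98],axis=0).round(1).tolist())
E
```

```text
clock: 23.95
tcp_pos: [0.3215, 0.1677, 0.3527]
eef_rot: [0.0, 0.658, 0.753, 0.0]
force: [-0.2, -0.0, 0.1]
opening: 0.707
top0 196 52 [[-16.6, -205.3, 196.9], [-1.2, -178.5, 202.4], [14.7, -173.4, 207.4]]
top0 208 63 [[-15.6, -206.3, 208.5], [0.1, -181.4, 213.0], [15.7, -174.5, 215.6]]
top0 216 39 [[-15.3, -207.1, 216.5], [-0.9, -204.3, 221.3], [14.8, -180.7, 231.5]]
top14 196 191 [[-42.6, -205.0, 198.5], [-18.8, -163.0, 205.8], [14.4, -102.2, 208.0]]
top14 208 392 [[-41.0, -203.9, 208.2], [-13.9, -125.7, 211.3], [14.2, -99.8, 215.6]]
top14 216 58 [[-35.7, -206.0, 216.1], [-3.8, -180.4, 222.6], [13.2, -101.0, 231.2]]
top14 250 86 [[-10.4, -157.4, 250.3], [-3.5, -140.0, 254.8], [4.6, -123.5, 259.2]]Traceback (most recent call last):
  File "chk.py", line 8, in <module>
    b=m&(z>225)&(z<275)&(px[...,0]-px[...,2]>60);P=S[b];print('block',len(P),np.percentile(P,[3,50,97],axis=0).round(1).tolist())
                                                                             ~~~~~~~~~~~~~^^^^^^^^^^^^^^^^^^^^
    return _quantile_unchecked(
        a, q, axis, out, overwrite_input, method, keepdims, weights)
    return _ureduce(a,
                    func=_quantile_ureduce_func,
    ...<5 lines>...
                    overwrite_input=overwrite_input,
                    method=method)
    r = func(a, **kwargs)
    result = _quantile(arr,
                       quantiles=q,
    ...<2 lines>...
                       out=out,
                       weights=wgt)
    slices_having_nans = np.isnan(arr[-1, ...])
                                  ~~~^^^^^^^^^
IndexError: index -1 is out of bounds for axis 0 with size 0
```

View pics/top14z.png

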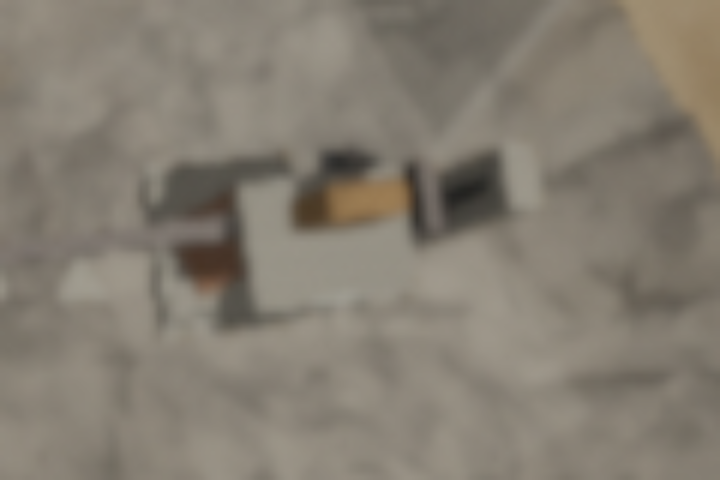

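View pics/top0z.png

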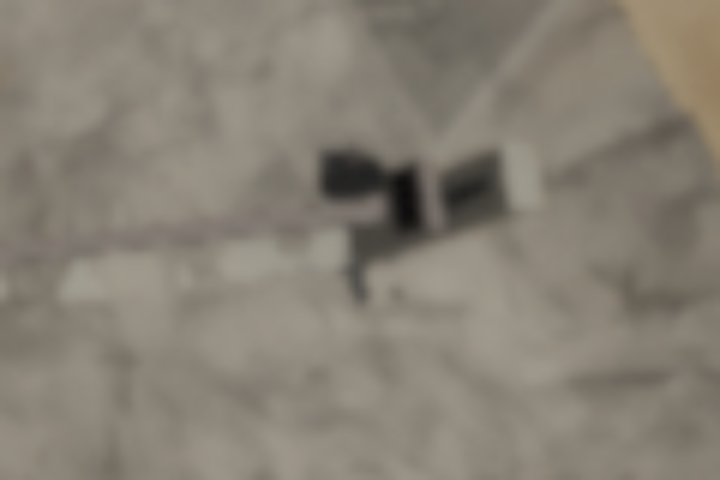

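View pics/scene14.png

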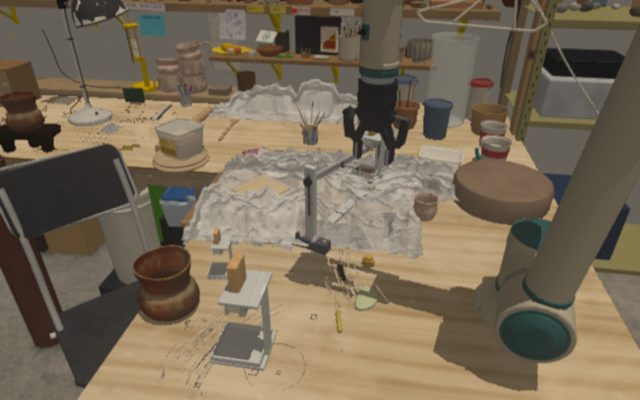

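```bash
python3 -c "
from bench import r
print(r.finish_job())"
```

```text
the job is handed in; nothing more can be done
None
```

I hung the middle-sized carrier on the rail, pushed it through the gate and let it go. It rolled down to the end stop and hangs there with its tile in the tray. I handed the job in at about 24 s of the 61 s allowed; no verdict was reported.

**Loading:** I lowered it in steps of about 1 mm and felt contact with the roller tread about 208 mm above the bench. The load on the bar stayed at about 10 N or less in every reading, against the 20 N limit.

**Gate:** I held the carrier while pushing it to 14 mm past the clear point (stand y = -14 mm), and the camera showed the gate shut behind it. I eased off slightly before opening the fingers.

**Last checks:**
- **Carrier:** It was not moving between pictures. From above, its top plate touches the stop: plate edge at about y = -176 mm, stop face measured at about -174 mm.
- **Tile:** It is in the tray.
- **Cup, tin and wedge:** By eye, they are at the same pixels as at the start.
- **Gripper:** It is well clear and touching nothing.

**What disagreed or failed:**
- I work out the underside centre at about y = -124 mm, not the -134 mm stated. I put this down to the carrier tilting with the rail, since the plate is against the stop.
- The gripper could not tilt, so I held the carrier level, probably with only the uphill roller on the bar. The downhill roller would then have settled only on release, about 4 mm at most.
- One final check script crashed because the arm blocked the scene camera, so those measurements come from the top camera.

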